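# Drop the kickstand and hold the e-bike frame stub upright

## Task

On the bench an e-bike frame stub with its hub motor has rocked over to one side in its cradle, with both kickstand legs folded up. Flip down the leg on the side the frame is leaning towards, past its over-centre point until it snaps fully down, and leave the other leg folded up. Then take the frame by the rubber grip on top, stand it upright without ever letting it rock over to the other side, leave the things round it alone, and finish while still gripping it upright so that it cannot tip.

Things in the scene. Friction and masses are not known exactly. Their poses are not given: they have to be found in the camera images.
- frame: Blue e-bike frame stub, 0.8 kg: black hub motor (88 mm across), blue tube, black rubber grip on top; rocks sideways in a round steel cradle (110 mm across) fixed to the bench. Origin on the rocking axis, 22 mm above the bench. x: along the rocking axis (level; folded legs point to -x); y: sideways (leg_a on the +y side, leg_b on -y); z: up the frame to the grip.
- grip (a point): Centre of the rubber grip bar: a round bar of 28 mm diameter and 90 mm length along the frame's x (from 45 mm in -x to 45 mm in +x of this point), at x +20, y 0, z +215 mm in the frame. The tube below it is 24 mm thick.
- rocker (a joint): Sideways lean of the frame, rad: 0 upright, + leans to the frame's +y (leg_a) side, - to the -y (leg_b) side. Swings freely between stops at -0.09 and +0.09, falls from upright to either stop by its weight, and rests at one of them at the start (give it a second to settle). About 1 N at the grip tips it back up.
- leg_a (a joint): Kickstand leg on the frame's +y side, rad: 0 folded (points to the frame's -x, 0.25 rad upward), 1.6 fully down; turns about the frame's y axis through leg_a_pivot. Over-centre spring: below 0.75 it is pulled back to 0, beyond 0.75 it snaps to 1.6 by itself; about 4 N on the orange tab moves it.
- leg_b (a joint): Kickstand leg on the frame's -y side: mirror image of leg_a, same values. Each leg is a 10 mm rod 103 mm long with a 16 mm ball foot, running 24 mm outward over its length; when down the foot stays just clear of the bench.
- leg_a_tab (a point): Middle of the top face of leg_a's orange push tab (26 x 26 mm, 5 mm thick; its face square to the leg's swing), 76 mm out along the leg. When folded it faces up, about 145 mm above the bench.
- leg_b_tab (a point): The same point on leg_b.
- leg_a_pivot (a point): Pivot of leg_a on the frame: x 0, y +46, z +95 mm in the frame.
- leg_b_pivot (a point): Pivot of leg_b on the frame: x 0, y -46, z +95 mm in the frame.
- red_screwdriver: Red-handled screwdriver lying loose on the bench, 160 mm long; origin under its middle. Bystander.
- paste_tin: Round green and white tin, 39 mm across, 30 mm high; origin under its middle. Bystander.
- blue_capacitor: Blue upright capacitor can, 22 mm across, 36 mm high; origin under its middle. Bystander.

How it is judged:
By the outcome, as a careful person would: the job done as asked, in the order asked, and still so for the second after the job is handed in, while the arm keeps its last pose, push and grip.
It also fails if it takes over 34 s, if anything falls off the work surface, if the arm or the gripper's body presses on something with over 40 N, if the wrist force passes 120 N, or if a joint passes its speed limit or range.

## Robot

A 6-joint arm with a two-finger parallel gripper is mounted at the origin on a cart in front of the work surface, level with it; the furniture and walls round the work are solid. World frame = base frame: x ahead of the robot, y to its left, z up, the work surface at z = 0. Lengths are in m, angles in rad, forces in N, time in s.
With the tool pointing down it reaches from about 0.325 to 0.9 m from the base axis. Payload 6.1 kg.
Tool frame: the origin (TCP) lies between the finger pads, 19 mm behind the fingertips; this is the grasp point; z points along the fingers, y is the line along which they close (so a half turn about z gives the same grasp; the last joint's range is limited). The gripper opens to 85 mm and grips with 20 to 120 N. Pads are 22 mm wide; open, the fingers measure 114 mm over their backs; the gripper's body (76 mm by 85 mm) begins 54 mm behind the grasp point. The pads swing forward as they close: fully open they stand 13 mm farther back than shut.
Start: joints at [1.194, 0.22, 1.526, -0, 1.395, -0.126], TCP at [0.155, 0.605, 0.25] pointing down, gripper open.
Joint ranges: [-2.98, 2.98], [-0.91, 2.08], [0.09, 2.57], [-1.24, 4.39], [0.2, 2.65], [-2.68, 2.68]. Speed limits (rad/s): [2.57, 2.57, 3.01, 3.14, 3.14, 3.14].

## Interface

Orientations are given as [roll, pitch, yaw] about the fixed x, y, z axes, in that order (R = Rz(yaw) Ry(pitch) Rx(roll)).
In Python, from plant import movep, move_l, set_joints, gripper_to, hold, inverse_kinematics, observe, get_image, get_calibration, Unreachable, job_done gives the robot as it stands. Calls block until the motion is done:
- movep(position, orientation): joint-space move of the TCP to a pose.
- move_l(position, feed=0.15, rotation=None, max_force=None): straight line of the TCP; rotation=None keeps the orientation; feed is the mean speed in m/s. With max_force (N) it stops when the force on the tool has changed by that much, and returns True; else False.
- set_joints(angles): joint-space move.
- gripper_to(opening, f_grip=None): finger opening in m; f_grip is the grip in N (None keeps the last); returns when the fingers have stopped.
- hold(seconds).
- inverse_kinematics(position, orientation): joint angles nearest the present ones, or None.
- observe(): the state.
- get_image(name): name is "scene" or "top" or "wrist"; returns (picture, depth): 480x640x3 uint8, red, green, blue; 480x640 float32, m along the optical axis (not along the pixel's ray), 0 where there is no reading.
- get_calibration(name): a dict with "intrinsics" (3x3 intrinsics, pixels), "dist_coeffs" ([k1, k2, p1, p2, k3] as OpenCV has them; the pictures are not rectified), "world_from_camera" (4x4, takes a point from camera to world coordinates). Camera axes: x right, y down, z forward; pixel columns grow to the right and rows downward; lengths in m; the calibration is good to about 2 mm. A picture is of the moment at which its call begins: read the wrist's pose just before it. get_calibration takes no time and is no camera call; for the wrist camera it gives the pose at the moment of the call.
A pose or a line that the arm cannot do raises Unreachable and nothing moves.
- job_done(): hands the job in; it is judged then, once.
The state is a dict: "time_s": time; "q": joint angles; "joint_velocities": joint speeds; "joint_torque": joint torques, N m; "eef_pos": TCP position; "tcp_rot": TCP orientation; "ft_force": force on the tool from outside, world axes, zero at the start; "torque": the same for the moment, N m; "opening": finger opening in m; "grasp_force": force on a finger pad.
Only numpy, scipy, OpenCV 4.12 (cv2) and the standard library are available. Lean on these libraries where they do the work, as an engineer would, in place of code of your own. Each camera call takes 0.05 s, during which the arm holds its last target. There are 200 camera calls.

## Working session

There is one attempt and no reset: what is moved stays moved. The work goes in short steps, each a Python script; the robot and the scene stay as the last script left them, time stands still between calls to the robot, and variables do not carry over. Pictures are saved under pics/ and viewed, at most 10 in all, crops included, and the job is handed in when it is done.

```bash
mkdir -p pics; ls; python3 - <<'E'
from plant import *
import cv2,numpy as np
hold(0.8)
ims=[]
for n in ["scene","top"]:
    im,d=get_image(n); c=get_calibration(n)
    np.savez(f"pics/{n}.npz",im=im,d=d,K=c["intrinsics"],D=c["dist_coeffs"],T=c["world_from_camera"])
    cv2.imwrite(f"pics/{n}.png",im[:,:,::-1]); print(n,np.round(c["world_from_camera"],3).tolist(),(d>0).mean())
o=observe();print(o["time_s"],o["eef_pos"],o["tcp_rot"],o["ft_force"])
E
```

```text
pics
scene [[0.756, -0.279, 0.592, -0.176], [-0.655, -0.323, 0.684, -1.022], [0.0, -0.904, -0.427, 0.599], [0.0, 0.0, 0.0, 1.0]] 0.992265625
top [[0.003, -0.992, 0.123, 0.361], [-0.999, 0.002, 0.038, -0.321], [-0.037, -0.123, -0.992, 1.004], [0.0, 0.0, 0.0, 1.0]] 0.9959016927083333
0.9 [0.15512041 0.60545603 0.25004466] [3.14151849e+00 2.19434919e-05 2.89079281e+00] [0.92936469 0.57506397 0.47295476]
```

View pics/scene.png

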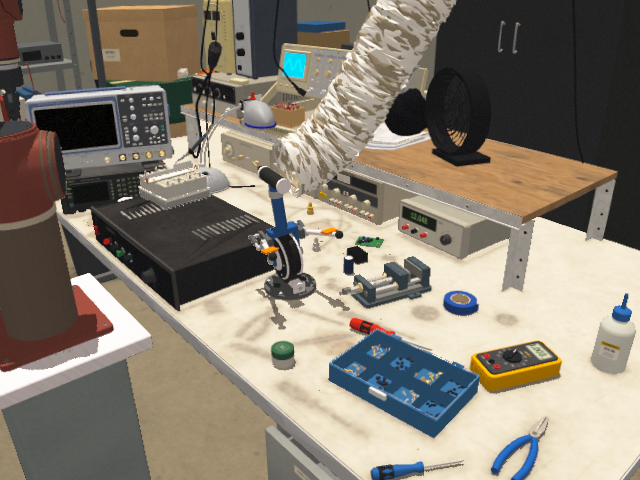

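View pics/top.png

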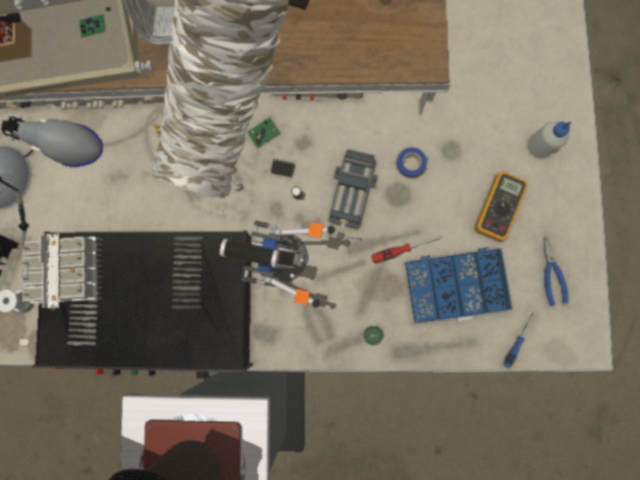

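The scene view shows the frame around pixel (285,240): grip at (272,180), orange tabs at (268,252) and (323,234). A duct hangs close by, with its end at (290,180). In the top view the grip is at (222-262,249) and the tabs are at (316,230) and (303,297). The legs therefore point to world -y, and leg_a is the one nearer the robot.

```bash
cat > h.py <<'E'
import numpy as np,cv2
def load(n):
    z=np.load(f"pics/{n}.npz"); return z["im"],z["d"],z["K"],z["D"],z["T"]
def rays(uv,K,D,T):
    p=cv2.undistortPoints(np.float64(uv).reshape(-1,1,2),K,D).reshape(-1,2)
    return np.c_[p,np.ones(len(p))]@T[:3,:3].T
def cloud(v):
    im,d,K,D,T=v; r,c=np.mgrid[:480,:640]
    P=rays(np.c_[c.ravel(),r.ravel()],K,D,T)*d.reshape(-1,1)+T[:3,3]
    P[d.ravel()==0]=np.nan
    return P.reshape(480,640,3)
def tri(o1,r1,o2,r2):
    A=np.c_[r1,-r2]; s=np.linalg.lstsq(A,o2-o1,rcond=None)[0]
    a,b=o1+s[0]*r1,o2+s[1]*r2; return (a+b)/2,np.linalg.norm(a-b)
E
cat > a.py <<'E'
from h import *
for n in ["scene","top"]:
    v=load(n); im=v[0]; P=cloud(v); hsv=cv2.cvtColor(im,cv2.COLOR_RGB2HSV); np.set_printoptions(precision=4,suppress=True)
    roi=np.zeros((480,640),bool)
    if n=="scene": roi[150:310,240:360]=1
    else: roi[200:330,200:370]=1
    org=(hsv[...,0]>=5)&(hsv[...,0]<=20)&(hsv[...,1]>170)&(hsv[...,2]>140)&roi
    k,l,s,c=cv2.connectedComponentsWithStats(org.astype(np.uint8))
    for i in range(1,k):
        if s[i,4]>12: print(n,"tab",s[i],c[i],np.nanmedian(P[l==i],0))
    blk=(hsv[...,2]<75)&roi&(P[...,2]>0.2)&(P[...,2]<0.3)
    Q=P[blk]; print(n,"grip",blk.sum(),np.nanmin(Q,0),np.nanmax(Q,0),np.nanmedian(Q,0))
    blu=(hsv[...,0]>95)&(hsv[...,0]<125)&(hsv[...,1]>120)&roi&(P[...,2]>0.1)
    Q=P[blu];print("blue",blu.sum(),np.nanmedian(Q,0))
    # other tall stuff near the frame
    if n=="top": g=P[160:205,150:250]; print("duct",np.nanmin(g[g[...,2]>.15],0),np.nanmax(g[g[...,2]>.15],0))
    near=(np.abs(P[...,0]-.47)<.25)&(np.abs(P[...,1]+.15)<.3)&(P[...,2]>.12)
    img=im.copy(); img[near]=img[near]//2+np.array([0,100,0],np.uint8)
    for y in np.arange(-.45,.2,.05):
        row=[]
        for x in np.arange(.2,.75,.05):
            m=(P[...,0]>=x)&(P[...,0]<x+.05)&(P[...,1]>=y)&(P[...,1]<y+.05)
            row.append("%3d"%(1000*np.nanmax(P[m][:,2])) if m.any() else " --")
        print("%.2f"%y,row)
top=load("top");sc=load("scene")
a=cv2.resize(top[0][190:330,190:390],(800,560),interpolation=cv2.INTER_CUBIC);cv2.imwrite("pics/tc.png",a[:,:,::-1])
a=cv2.resize(sc[0][140:320,220:380],(533,600),interpolation=cv2.INTER_CUBIC);cv2.imwrite("pics/sc.png",a[:,:,::-1])
E
python3 a.py
```

```text
scene tab [308 203   5  11  39] [310.0256 208.4615] [0.7414 0.0947 0.0124]
scene tab [321 228  17   7  63] [328.4603 230.6508] [ 0.4841 -0.2728  0.1478]
scene tab [261 246  17   9  82] [269.2073 249.7073] [ 0.3636 -0.2474  0.1365]
scene grip 261 [ 0.4145 -0.1996  0.2222] [ 0.4469 -0.122   0.2499] [ 0.4278 -0.1659  0.2435]
blue 661 [ 0.4366 -0.182   0.1401]
-0.45 ['  2', ' 32', '  2', '  2', ' 20', ' 21', '  0', '  1', ' 17', ' 17', '  1']
-0.40 ['  2', ' 31', ' 30', '  1', ' 20', ' 49', ' 42', ' 52', ' 54', ' 55', '166']
-0.35 ['  2', '  2', '  1', '  1', '  1', '154', ' 43', ' 52', ' 54', ' 54', '  0']
-0.30 ['  2', '  3', '141', '142', '  1', '155', '146', '  0', '  1', '519', '560']
-0.25 ['  1', '  3', '136', '137', '249', '137', '  9', ' 37', ' 21', '558', '559']
-0.20 ['  2', '  2', '  1', '123', '249', '174', '126', '  1', '427', '558', '557']
-0.15 [' 95', ' 92', ' 92', '116', '250', '247', '247', '301', '425', '523', '544']
-0.10 [' 95', ' 91', ' 92', ' 94', ' 94', ' 90', '273', '300', '391', '408', '  2']
-0.05 [' 94', ' 91', ' 91', ' 93', ' 95', ' 94', '271', '292', '321',
[... 1071 characters left out ...]
1', ' 40', ' 37', '541', '519']
-0.20 ['  5', '  5', '  4', '126', '252', '245', '128', '  5', '424', '538', '  6']
-0.15 [' 97', ' 94', ' 94', '118', '252', '250', '245', '297', '424', '527', '524']
-0.10 [' 97', ' 94', ' 95', ' 96', ' 94', ' 94', '275', '301', '392', '448', '454']
-0.05 [' 97', ' 93', ' 96', ' 95', ' 96', ' 97', '273', '294', '328', '339', ' --']
-0.00 [' 98', ' 94', ' 95', ' 94', ' 94', ' 94', '  4', '256', '252', ' --', ' --']
0.05 [' 96', ' 93', ' 94', ' 94', ' 93', ' 93', '  5', '282', '289', ' --', ' 31']
0.10 [' 97', ' 94', ' 93', ' 93', ' 94', ' 94', '  4', '305', '315', '299', ' 29']
0.15 [' 97', ' 94', ' 94', '160', '159', '159', '  4', '306', '317', '310', '  4']
```

View pics/tc.png

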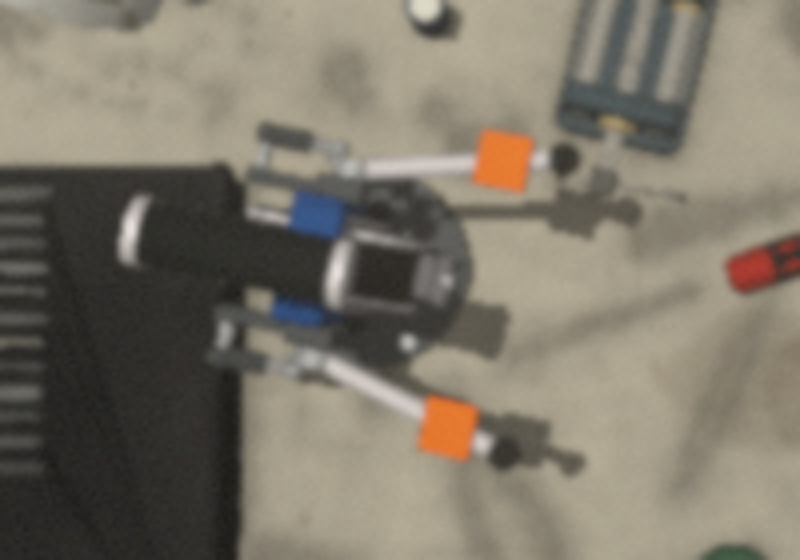

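View pics/sc.png

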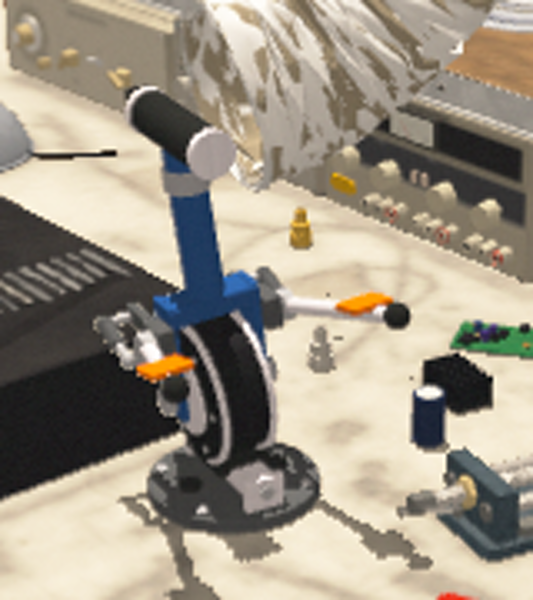

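Both views agree to within about 3 mm. Tab a is at z 0.136 and tab b at 0.148, 125 mm apart, so the frame leans towards leg_a, the side nearer the robot. The crops confirm the duct end sits just beyond the grip on the far side, so I will tilt the tool back towards the robot. Next I triangulate the points, check the IK and look at obstacles along the way.

```bash
cat > geo.py <<'E'
from h import *
from scipy.spatial.transform import Rotation as Ro
t,s=load("top"),load("scene")
def T2(ut,us):
    return tri(t[4][:3,3],rays([ut],*t[2:])[0],s[4][:3,3],rays([us],*s[2:])[0])
A,ea=T2([301.7,296.2],[269.2,249.7]); B,eb=T2([315.2,229.7],[328.5,230.65])
A=(A+np.array([.365,-.2453,.1365]))/2; B=(B+np.array([.4866,-.2702,.1478]))/2   # ray crossing averaged with depth
Y=A-B; Y[2]=0; Y/=np.linalg.norm(Y); Z=np.array([0,0,1.]); X=np.cross(Y,Z)
ph=.09
O=(A+B)/2+.072*X-.0108*Y; O[2]=.022
def W(x,y,z,ph=ph):  # frame -> world with lean ph
    return O+x*X+(y*np.cos(ph)+z*np.sin(ph))*Y+(z*np.cos(ph)-y*np.sin(ph))*Z
def rot(tilt,sg=1):
    z=-np.cos(tilt)*Z-np.sin(tilt)*Y; y=sg*(Y*np.cos(tilt)-Z*np.sin(tilt))
    return Ro.from_matrix(np.c_[np.cross(y,z),y,z])
def rpy(tilt,sg=1): return rot(tilt,sg).as_euler("xyz").tolist()
def tcp_tip(p,tilt): return p+.019*(np.cos(tilt)*Z+np.sin(tilt)*Y)
E
python3 - <<'E'
from geo import *
from plant import *
np.set_printoptions(precision=4,suppress=True)
print("A",A,ea,"B",B,eb,"lean",(B[2]-A[2])/np.linalg.norm(A-B),"Y",Y,"O",O)
print("tabs exp",W(-.072,.064,.120),W(-.072,-.064,.120),"grip exp",W(.02,0,.215))
for v in (t,s):
    P=cloud(v); d=P-W(.02,0,.215); m=(np.abs(d@X)<.045)&(np.linalg.norm(d-(d@X)[...,None]*X,axis=-1)<.03)
    Q=P[m]; c=v[4][:3,3]-Q.mean(0); c-=c@X*X; c/=np.linalg.norm(c); print("grip meas",np.median(Q,0)-.0125*c,"x range",(Q-O)[:,:]@X@np.ones(1) if 0 else np.percentile((Q-O)@X,[1,99]))
    for y in np.arange(.1,.9,.1): print("%.1f"%y,["%d"%(1000*np.nanmax(q[:,2])) if len(q:=P[(P[...,1]>y)&(P[...,1]<y+.1)&(P[...,0]>x)&(P[...,0]<x+.1)]) else "-" for x in np.arange(.0,.8,.1)])
for sg in (1,-1):
  for tl in (.3,.2,.1):
    for p in (tcp_tip(W(-.076,.062,.16),tl),tcp_tip(W(-.076,.062,.045),tl),W(.0,0,.215),W(.0,0,.33),W(0,0,.215,0)):
      q=inverse_kinematics(p.tolist(),rpy(tl,sg)); print(sg,tl,p,None if q is None else np.array(q))
E
```

```text
A [ 0.3654 -0.2439  0.1352] 0.00018698827562018097 B [ 0.4881 -0.269   0.1462] 7.379888844600001e-05 lean 0.08764464988422502 Y [-0.9798  0.2002  0.    ] O [ 0.4518 -0.1881  0.022 ]
tabs exp [ 0.3643 -0.2437  0.1358] [ 0.4892 -0.2692  0.1473] grip exp [ 0.4368 -0.1646  0.2361]
grip meas [ 0.4378 -0.1649  0.2346] x range [-0.0244  0.0643]
0.1 ['13', '4', '97', '160', '159', '306', '317', '211']
0.2 ['-747', '-', '97', '163', '201', '310', '310', '210']
0.3 ['-747', '-', '95', '148', '151', '5', '6', '211']
0.4 ['-747', '-', '4', '52', '74', '39', '52', '58']
0.5 ['-744', '-', '-', '-', '-', '-', '-', '1']
0.6 ['-746', '-', '-', '-', '-', '-', '-', '-']
0.7 ['-747', '-', '-', '-', '-', '-', '-', '-']
0.8 ['-745', '-', '-', '-', '-', '-', '-', '-']
grip meas [ 0.4386 -0.1722  0.2323] x range [-0.0248  0.0638]
0.1 ['10', '2', '96', '157', '158', '553', '313', '207']
0.2 ['-', '-', '96', '160', '194', '518', '307', '544']
0.3 ['-', '572', '94', '144', '153', '-748', '547', '196']
0.4 ['-', '571', '108', '317', '319', '318', '380', '304']
0.5 ['-', '568', '566', '321', '320', '316', '275',
[... 1685 characters left out ...]
501  2.2671  0.1594  0.8719 -0.7516]
-1 0.2 [ 0.4328 -0.1842  0.2361] [-0.6262 -0.3096  2.0764  0.0881  1.1934 -0.4496]
-1 0.2 [ 0.4227 -0.1821  0.3507] [-0.637  -0.3938  1.9267  0.0848  1.4274 -0.4399]
-1 0.2 [ 0.4518 -0.1881  0.237 ] [-0.6072 -0.257   2.0337  0.0848  1.182  -0.4306]
-1 0.1 [ 0.3601 -0.2469  0.1947] [-0.825  -0.2779  2.1226  0.0622  1.2162 -0.6427]
-1 0.1 [ 0.3702 -0.249   0.0802] [-0.8103 -0.0784  2.1917  0.0704  0.9473 -0.6475]
-1 0.1 [ 0.4328 -0.1842  0.2361] [-0.5964 -0.2284  2.0032  0.0402  1.2747 -0.4048]
-1 0.1 [ 0.4227 -0.1821  0.3507] [-0.6058 -0.3126  1.858   0.0394  1.5043 -0.4051]
-1 0.1 [ 0.4518 -0.1881  0.237 ] [-0.5799 -0.1783  1.9593  0.0386  1.2678 -0.3882]
```

```bash
python3 - <<'E'
from geo import *
from plant import *
np.set_printoptions(precision=4,suppress=True)
tl=.25
gripper_to(0.0,f_grip=40)
move_l([.15,.60,.45],feed=.4)
move_l([.11,.42,.45],feed=.4)
movep(tcp_tip(W(-.076,.062,.26),tl).tolist(),rpy(tl,-1))
o=observe();print(o["time_s"],o["eef_pos"],o["q"])
im,d=get_image("scene"); cv2.imwrite("pics/hover.png",cv2.resize(im[100:340,180:420],(600,600))[:,:,::-1])
hit=move_l(tcp_tip(W(-.076,.062,.112),tl).tolist(),feed=.08,max_force=2.0)
o=observe();p=np.array(o["eef_pos"])-tcp_tip(O,tl)
print(hit,o["time_s"],o["eef_pos"],o["ft_force"],"tip z rel O",p[2])
E
```

```text
5.4833 [ 0.349  -0.2442  0.294 ] [-0.921  -0.5033  2.1105  0.1684  1.3478 -0.7425]
True 7.05 [ 0.36   -0.2466  0.1572] [ 0.3455 -0.4445  3.6886] tip z rel O 0.11677758855291463
```

View pics/hover.png

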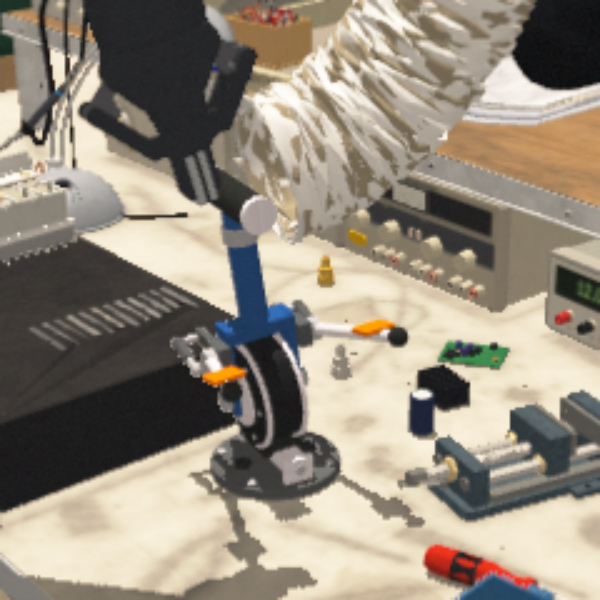

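The image shows closed fingers above tab a at about (222,375), clear of the grip and the duct. Contact came at the expected height. Now I push through the over-centre point.

```bash
python3 - <<'E'
from geo import *
from plant import *
np.set_printoptions(precision=4,suppress=True)
tl=.25
for z in (.09,.065,.045):
    hit=move_l(tcp_tip(W(-.076,.062,z),tl).tolist(),feed=.08,max_force=25)
    o=observe();print(hit,o["time_s"],o["eef_pos"],o["ft_force"])
move_l(tcp_tip(W(-.082,.066,.20),tl).tolist(),feed=.3)
move_l(tcp_tip(W(-.07,.075,.33),tl).tolist(),feed=.3)
ims=[]
for n in("scene","top"):
    im,d=get_image(n); ims.append(cv2.resize(im[170:330,200:360] if n=="top" else im[150:310,210:370],(400,400)))
    c=get_calibration(n);np.savez(f"pics/{n}2.npz",im=im,d=d,K=c["intrinsics"],D=c["dist_coeffs"],T=c["world_from_camera"])
cv2.imwrite("pics/after.png",np.hstack(ims)[:,:,::-1]);print(observe()["time_s"])
E
```

```text
False 7.6083 [ 0.3633 -0.2474  0.1244] [-1.0692 -1.2319  1.7982]
False 8.0667 [ 0.3654 -0.2476  0.0992] [ 0.3978 -0.1163  0.0019]
False 8.4667 [ 0.3673 -0.2482  0.0795] [-0.1435  0.5507 -0.444 ]
9.8167
```

View pics/after.png

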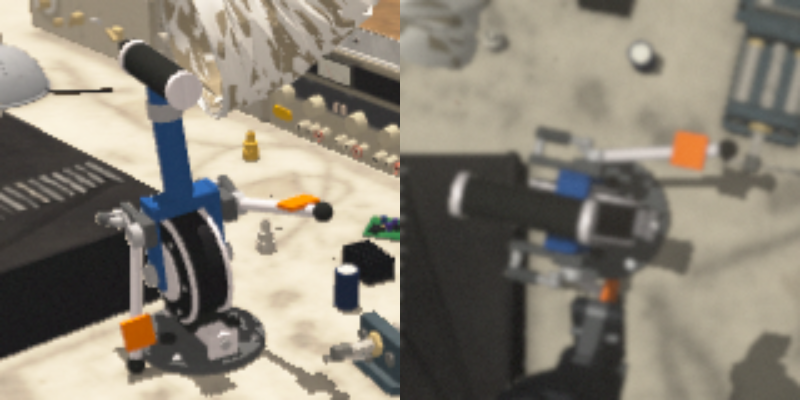

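Leg_a is fully down, with its tab at (138,332) in the left half. Leg_b is still folded, with its tab at (690,150) in the right half, and the frame still leans to side a. Now I grasp the -x part of the grip.

```bash
python3 - <<'E'
from geo import *
from plant import *
np.set_printoptions(precision=4,suppress=True)
tl=.25; back=np.cos(tl)*Z+np.sin(tl)*Y
g=W(0,0,.214)
gripper_to(.06,f_grip=40)
move_l((g+.09*back).tolist(),feed=.3)
hit=move_l(g.tolist(),feed=.12,max_force=6)
o=observe();print(hit,o["time_s"],o["eef_pos"],g,o["ft_force"])
im,d=get_image("scene"); cv2.imwrite("pics/grasp.png",cv2.resize(im[100:300,200:400],(600,600))[:,:,::-1])
if not hit:
    gripper_to(0.02,f_grip=40); o=observe();print(o["time_s"],o["opening"],o["grasp_force"],o["ft_force"])
E
```

```text
False 11.8167 [ 0.4331 -0.1848  0.2361] [ 0.4329 -0.1842  0.2351] [ 0.5392  0.0398 -0.1158]
12.2583 0.026891207786545367 40.13590693473816 [-0.2576  0.981   3.7405]
```

View pics/grasp.png

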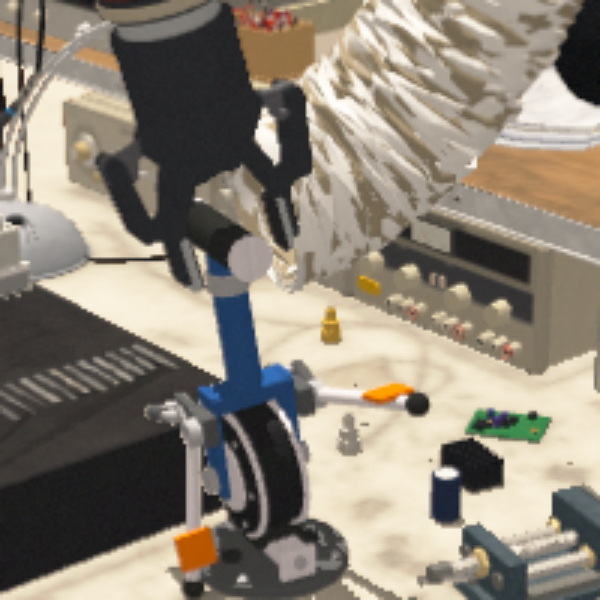

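The fingers straddle the bar at (235,240) and hold it, with 27 mm opening and 40 N. Next I raise it along the arc.

```bash
python3 - <<'E'
from geo import *
from plant import *
np.set_printoptions(precision=4,suppress=True)
p0=np.array(observe()["eef_pos"])-W(0,0,.214)
for ph in (.06,.03,.003):
    move_l((W(0,0,.214,ph)+p0).tolist(),feed=.03,rotation=rpy(.25-(.09-ph),-1))
    o=observe();print(o["time_s"],o["eef_pos"],o["ft_force"],o["grasp_force"],o["opening"])
hold(.5)
ims=[]
for n,bx in(("scene",(321,228)),("top",(309,223))):
    im,d=get_image(n);c=get_calibration(n);v=(im,d,c["intrinsics"],c["dist_coeffs"],c["world_from_camera"])
    v=(im,d)+tuple(np.array(a) for a in v[2:]); P=cloud(v); hsv=cv2.cvtColor(im,cv2.COLOR_RGB2HSV)
    m=(hsv[...,0]>=5)&(hsv[...,0]<=20)&(hsv[...,1]>170)&(hsv[...,2]>140)
    k,l,st,ce=cv2.connectedComponentsWithStats(m.astype(np.uint8))
    for i in range(1,k):
        if st[i,4]>12 and np.hypot(*(np.nanmedian(P[l==i],0)[:2]-[.45,-.22]))<.15: print(n,st[i],ce[i],np.nanmedian(P[l==i],0))
    ims.append(cv2.resize(im[170:330,200:360] if n=="top" else im[130:290,210:370],(400,400)))
cv2.imwrite("pics/up.png",np.hstack(ims)[:,:,::-1])
print("tab_b lean .09:",W(-.072,-.064,.12),"upright",W(-.072,-.064,.12,0)); o=observe();print(o["time_s"],o["eef_pos"],o["ft_force"])
E
```

```text
12.6417 [ 0.44   -0.1858  0.2366] [ 0.3526 -0.4672  2.767 ] 40.03825843334198 0.026944231824027488
13.0083 [ 0.4462 -0.1871  0.2369] [-0.1655 -0.076   2.6044] 40.02650320529938 0.026976724249814888
13.35 [ 0.4518 -0.1883  0.237 ] [ 0.2645 -0.2917  2.6497] 40.01010239124298 0.026810544029043235
scene [326 230  16   5  56] [333.1607 231.9464] [ 0.4938 -0.2766  0.1428]
scene [259 273  13  15 141] [265.5248 279.9858] [ 0.3841 -0.198   0.0445]
top [311 219  13  13 132] [316.7045 224.7652] [ 0.4989 -0.271   0.1431]
top [280 281   4  11  24] [281.875 286.375] [ 0.3848 -0.195   0.0559]
tab_b lean .09: [ 0.4892 -0.2692  0.1473] upright [ 0.5001 -0.2714  0.142 ]
13.95 [ 0.4516 -0.1882  0.237 ] [ 0.0795 -0.7299  2.2024]
```

View pics/up.png

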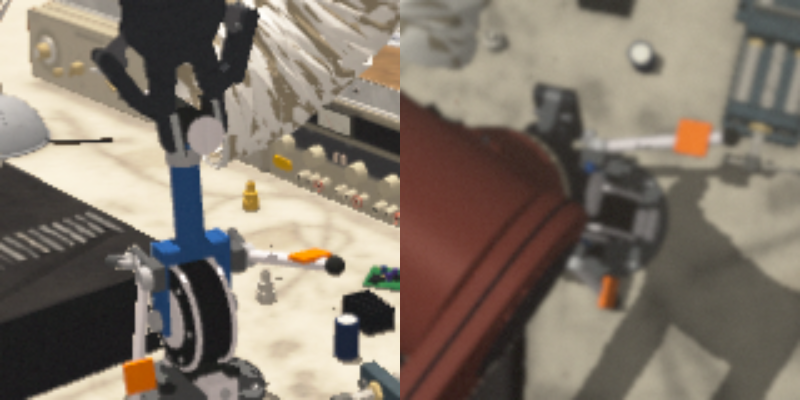

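The frame is upright, with lean of about 0 to 0.01 rad by tab b's shift. Leg_a is down (tab at (140,375)), leg_b is folded (tab at (693,138)), and the grip is holding at 40 N.

```bash
python3 -c "
from plant import *
print(job_done())"
```

```text
the job is handed in; nothing more can be done
None
```

I've handed the job in: leg_a is snapped fully down, leg_b is still folded, and the gripper is holding the frame upright at 40 N, within about 0.01 rad (about 14 s used of 34).

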